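Stop the plate shaker rocking with a shim

ROBOT

A 7-joint arm with a two-finger parallel gripper is mounted at the origin on the work surface. World frame = base frame: x ahead of the robot, y to its left, z up, the work surface at z = 0. Lengths are in m, angles in degrees, forces in N, time in s.
With the tool pointing down it reaches from about 0.4 to 0.875 m from the base axis. Payload 19.3 kg.
Tool frame: the origin (TCP) lies between the finger pads; the fingertips stand 22 mm ahead of it and the grasp point (between the pads) lies 3 mm ahead of it; x points along the fingers, y is the direction in which the jaws open and shut, and the axes are right-handed (so a half turn about x gives the same grasp; the last joint's range is limited). The gripper opens to 85 mm and grips with 20 to 120 N. Pads are 22 mm wide; open, the fingers measure 114 mm over their backs; the gripper's body (76 mm by 85 mm) begins 54 mm behind the grasp point. The pads swing forward as they close: fully open they stand 13 mm farther back than shut.
Start: joints at [-78.736, 29.874, -2.08, 91.645, 1.215, 58.505, -6.463], TCP at [0.165, 0.603, 0.253] pointing down, gripper open.
Joint ranges: [-166.77, 166.77], [-17.47, 122.26], [-85.68, 81.53], [9.62, 139.38], [-72.42, 252.41], [9.2, 110.78], [-144.41, 144.41]. Speed limits (degrees/s): [108.29, 108.29, 136.94, 136.94, 172.46, 172.46, 172.46].

INTERFACE

Orientations are given as a 3x3 rotation matrix whose columns are the frame's x, y, z axes.
In Python, from plant import robot gives the robot as it stands.
- The arm moves only by the tool play_rows, never from a script. Its argument "plan" is a list that holds one entry, the list of rows, each a list of 5 numbers: the shift along the tool's x, y, z in m, then the turn about the tool's x in rad, then the finger opening in m, from 0 to 0.0854. A call has exactly 10 rows; each row is the pose to reach, as a shift and turn from the pose commanded when the call began, along the tool's axes at that moment; what a row does not reach only later rows make up. A row lasts 1/10 s, in which the tool goes at most 50 mm and 8.59 degrees, less where a joint would pass 70% of its speed; a pose out of reach is approached as far as the arm can. A call with a gripper value outside its range is refused whole. The fingers move at their own pace and stop on an object; "grip_force" is the grip in N (left out, the last holds). Time passes only in rows, so rows that repeat a pose let the fingers close, or fill a call up. It gives the time, the measured TCP pose, the force and the opening at its end, in the units of the state.
- robot.read_state(): the state, without advancing time (a new reading comes with each control period).
- robot.get_image(name): name is "side" or "top" or "wrist"; returns a dict with "pixels" (384x512x3 uint8, blue, green, red), "camera_matrix" (3x3 intrinsics, pixels), "extrinsics" (4x4, takes a point from camera to world coordinates). Camera axes: x right, y up, looking along -z (the intrinsics and any distortion apply to the point x, -y, -z); pixel columns grow to the right and rows downward; lengths in m; the calibration is good to about 2 mm. The wrist camera is an equidistant fisheye: a pixel r from the principal point sees the ray r / f radians off the axis. A picture is of the moment at which its call begins. There is no depth.
- robot.job_done(): hands the job in, once; it reports no verdict.
Trained networks look in the newest picture that a camera, given by its name, has taken for a name from the list of things; names that differ only in an ending like _2 or _b are one class to them, and where a whole thing is asked for, a point or a joint stands for the part that bears it (a point fixed in the world has none). Each returns a list of dicts, best first, with "p" (0 to 1); they miss things now and then, are a little off and sometimes report something else, mostly with a low value. They report only what shows in the picture. A call takes as long as a camera call. They do not tell look-alikes from the thing itself.
- robot.search_frame(camera, thing): "at" ([row, column] as shares, 0 to 1, of the picture: columns of its width, rows of its height, amid what is visible of it).
- robot.place_of(camera, thing): "at" ([row, column] as shares, 0 to 1, of the picture: columns of its width, rows of its height: a listed point, or the origin of a listed thing).
The state is a dict: "t": time; "q": joint angles; "joint_velocities": joint speeds; "tau": joint torques, N m; "ee_pos": TCP position; "orientation": TCP orientation; "wrist_force": force on the tool from outside, world axes, zero at the start; "torque": the same for the moment, N m; "finger_gap": finger opening in m.
Only numpy, scipy, OpenCV 4.12 (cv2) and the standard library are available. Lean on these libraries where they do the work, as an engineer would, in place of code of your own. Each camera call takes 0.05 s, during which the arm holds its last target.

TASK

One foot of the plate shaker is too short, so the shaker leans and rocks. With the fingertips push the grey wedge shim along the bench, thin end first, under that short foot until the shaker stands level and firm on the shim and its three good feet, and go no further. Only push the shim, never pick it up; do not shove the shaker out of its place or lift it, and leave the bottle, the tip box and the trough where they are.

Things in the scene. Friction and masses are not known exactly. Their poses are not given: they have to be found in the camera images.
- shaker: Loose cream microplate shaker, 2 to 3 kg, casing 190 (x) x 145 (y) mm, top at 108 mm, control panel on its -x side. Four black feet (20 mm across, half-ball ends) at x = +-70, y = +-100 mm under lugs 30 mm wide, 26 to 36 mm up, reaching y = +-114. Origin: centre, in the plane of the good feet; z is vertical when level. At the start it leans about 0.04 rad to the short foot, held by a hidden skid.
- short_foot (a point): Lowest point of the foot that is 9 mm shorter than the others, at shaker x = -70, y = +100 mm: it hangs about 4.5 mm above the bench when the shaker leans at the start, 9 mm when it stands level
- far_foot (a point): Lowest point of the good foot diagonally opposite the short one (shaker x = +70, y = -100 mm): about 4 mm up at the start, on the bench (0) when the shaker stands level
- side_foot (a point): Lowest point of the good foot on the same (+y) side as the short one (shaker x = +70, y = +100 mm): on the bench at the start; it or near_foot rises if the shim is pushed too far
- near_foot (a point): Lowest point of the good foot on the panel side (shaker x = -70, y = -100 mm): on the bench at the start; it or side_foot rises if the shim is pushed too far
- shim: Loose slick grey plastic wedge, 60 g, 108 (x) x 44 (y) mm, tip at +x, origin at the centre of its underside. Its top rises from 2 mm at the tip to 14 mm 96 mm behind it (1 in 8); then comes a 12 mm long heel, 26 mm high, flat at the back (x = -54). It starts flat on the shaker's +y side, tip 25 to 65 mm from the short foot and pointing roughly at it.
- shim_tip (a point): Middle of the shim's thin edge, at its underside. The shim first bears on the short foot when the tip is about 20 mm past the foot's centre; the last good foot comes down at about 50 mm past, and the shaker is level and firm at 52 to 62 mm past. Pushing takes 1 to 3 N until it is level, then quickly rises to 6 to 12 N; beyond that the shaker is shoved along.
- shim_heel (a point): Middle of the flat back of the heel, 13 mm above the bench
- bottle: Closed glass bottle with a blue cap, 68 mm in diameter, 150 mm high, origin at the centre of its underside; not to be moved
- tip_box: Closed dark pipette-tip box, 86 x 122 x 63 mm high, origin at the centre of its underside; not to be moved
- trough: Open white trough, 130 x 70 x 30 mm high, origin at the centre of its underside; not to be moved
Mind the look-alikes: they are no part of the job. Of the things shaped like the shim, the grey one is meant.

How it is judged:
By the outcome, as a careful person would: the job done as asked, in the order asked, and still so for the second after the job is handed in, with the robot touching nothing.
It also fails if it takes over 43 s, if anything falls off the work surface, if the arm or the gripper's body presses on something with over 40 N, if the wrist force passes 120 N, or if a joint passes its speed limit or range.

## Working session

There is one attempt and no reset: what is moved stays moved. The work goes in short steps, Python scripts to look and compute and a tool call to move; the robot and the scene stay as the last step left them, time stands still between calls to the robot, and variables do not carry over. Pictures are saved under pics/ and viewed, and the job is handed in when it is done.

Besides the shell and the picture viewer there is one more tool, called after ">>>" as name([rows], argument=value, ...), one row to a line, values as JSON. play_rows: Moves the arm, as the interface text tells. Its arguments: {"type":"object","properties":{"plan":{"type":"array"},"grip_force":{"type":"number"}},"required":["plan"]}

```bash
ls; mkdir -p pics; cat > h.py <<'E'
import numpy as np, cv2
from plant import robot
def save(name,fn,crop=None,scale=1):
    d=robot.get_image(name); im=d["pixels"]
    if crop: r0,r1,c0,c1=crop; im=im[r0:r1,c0:c1]
    if scale!=1: im=cv2.resize(im,None,fx=scale,fy=scale,interpolation=cv2.INTER_CUBIC)
    cv2.imwrite("pics/"+fn,im); return d
def ray(d,row,col):
    K=np.array(d["camera_matrix"]);T=np.array(d["extrinsics"])
    v=np.array([(col-K[0,2])/K[0,0],-(row-K[1,2])/K[1,1],-1.0])
    return T[:3,3],T[:3,:3]@v
def onz(d,row,col,z=0.):
    o,v=ray(d,row,col); s=(z-o[2])/v[2]; return o+s*v
def proj(d,p):
    K=np.array(d["camera_matrix"]);T=np.array(d["extrinsics"])
    c=T[:3,:3].T@(np.array(p)-T[:3,3]); return np.array([K[1,2]-K[1,1]*c[1]/-c[2], K[0,2]+K[0,0]*c[0]/-c[2]])
E
python3 - <<'E'
from h import *
for n in ("top","side"):
    d=save(n,n+"0.png"); np.savez("pics/"+n+"0.npz",**{k:np.array(d[k]) for k in d})
    print(n,np.array(d["camera_matrix"]).round(1).tolist(),np.array(d["extrinsics"]).round(3).tolist(), [k for k in d])
    for th in ("shim","shim_tip","shim_heel","short_foot","far_foot","side_foot","near_foot","shaker","bottle","tip_box","trough"):
        for r in robot.place_of(n,th)[:4]:
            if r["p"]>0.2:
                a=r["at"]; row,col=a[0]*384,a[1]*512
                print(th,round(r["p"],2),round(row),round(col),onz(d,row,col).round(3)[:2])
print(robot.read_state())
E
```

```text
pics
top [[356.0, 0.0, 254.3], [0.0, 356.0, 185.5], [0.0, 0.0, 1.0]] [[-0.016, 0.983, -0.18, 0.324], [-0.999, -0.021, -0.026, -0.024], [-0.029, 0.18, 0.983, 1.108], [0.0, 0.0, 0.0, 1.0]] ['pixels', 'camera_matrix', 'extrinsics']
shim 0.84 184 217 [0.536 0.124]
shim 0.6 234 230 [0.376 0.083]
shim_tip 0.94 254 238 [0.315 0.058]
shim_heel 0.88 216 221 [0.434 0.112]
shim_heel 0.85 186 199 [0.531 0.18 ]
short_foot 0.75 191 250 [0.509 0.019]
near_foot 0.93 198 312 [ 0.483 -0.176]
shaker 0.89 172 278 [ 0.569 -0.071]
bottle 0.73 139 373 [ 0.672 -0.379]
trough 0.81 205 132 [0.473 0.393]
side [[373.1, 0.0, 251.7], [0.0, 373.1, 197.9], [0.0, 0.0, 1.0]] [[0.883, 0.291, -0.368, 0.147], [-0.469, 0.512, -0.72, -0.782], [-0.022, 0.808, 0.589, 0.678], [0.0, 0.0, 0.0, 1.0]] ['pixels', 'camera_matrix', 'extrinsics']
shim 0.69 188 229 [0.533 0.131]
shim 0.58 211 185 [0.367 0.084]
shim_tip 0.81 219 174 [0.325 0.066]
shim_tip 0.63 201 236 [0.519 0.056]
shim_heel 0.81 177 223 [0.542 0.198]
shim_heel 0.58 199 199 [0.426 0.122]
short_foot 0.69 207 236 [0.508 0.031]
far_foot 0.72 238 312 [ 0.624 -0.195]
near_
[... 247 characters left out ...]
306061,  -6.46306255]), 'joint_velocities': array([-0.09076895, -0.00241027,  0.0092194 , -0.03635029,  0.00531013,
       -0.09879352, -0.05771835]), 'tau': array([ 2.65846946e-03, -9.26888537e+01,  1.97947830e+00, -3.70233464e+01,
        1.81367830e-02,  2.55164538e-03, -3.83442261e-05]), 'ee_pos': array([0.16485063, 0.60286603, 0.25328868]), 'orientation': array([[ 5.55186830e-05,  2.63721225e-01,  9.64598939e-01],
       [-1.07609162e-05,  9.64598940e-01, -2.63721225e-01],
       [-9.99999998e-01,  4.26148675e-06,  5.63911448e-05]]), 'wrist_force': array([-1.03730391, -0.55488743, -0.65598082]), 'torque': array([-0.00020895,  0.00168497, -0.03661539]), 'finger_gap': 0.08509436705405134}
```

View pics/top0.png

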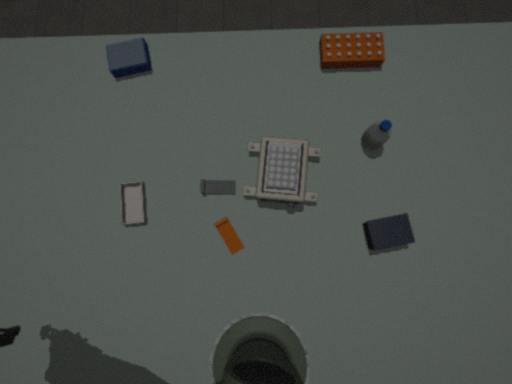

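View pics/side0.png

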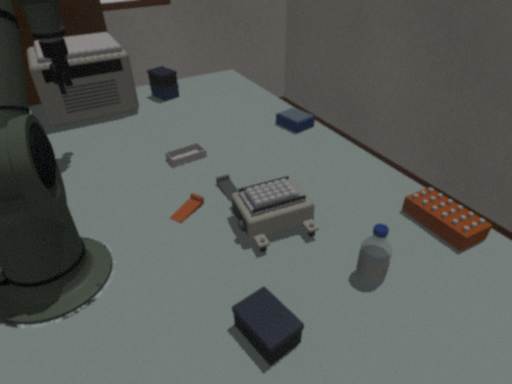

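```bash
python3 - <<'E'
import cv2
a=cv2.imread("pics/top0.png")[150:280,160:360]; cv2.imwrite("pics/top0c.png",cv2.resize(a,None,fx=4,fy=4,interpolation=cv2.INTER_CUBIC))
a=cv2.imread("pics/side0.png")[130:280,150:350]; cv2.imwrite("pics/side0c.png",cv2.resize(a,None,fx=4,fy=4,interpolation=cv2.INTER_CUBIC))
E
```

```text
(no output)
```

View pics/top0c.png

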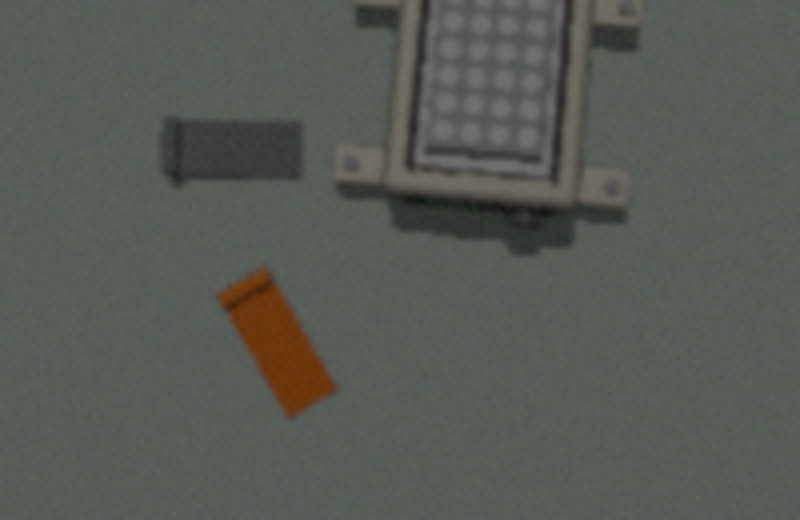

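View pics/side0c.png

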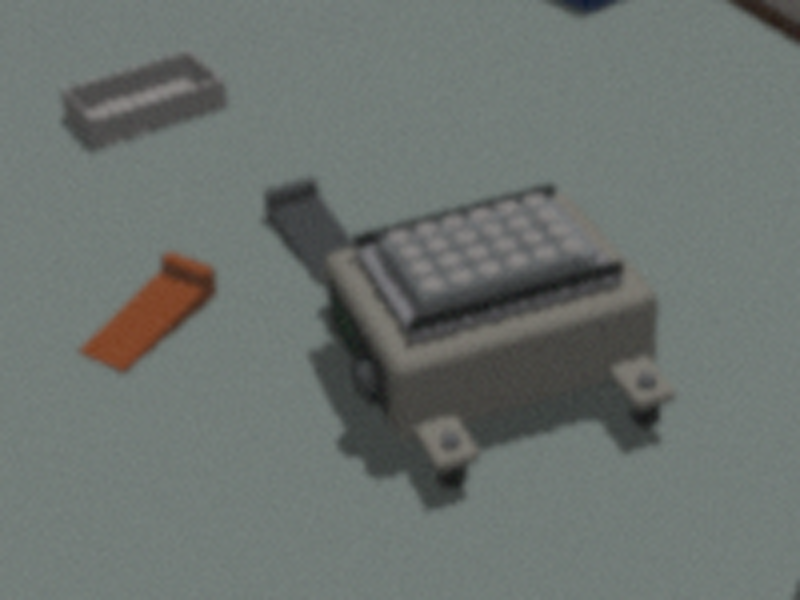

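The grey wedge at top (187,218) / side (188,229) is the shim: it is grey, lies on the shaker's +y side, and its tip points at the lower-left lug. The orange wedge at top (235,230) / side (208,188) is the look-alike. The enlarged crops confirm this. The short foot is under the lower-left lug, at top (191,248). Next I'll measure both poses.

```bash
python3 - <<'E'
from h import *
z=np.load("pics/top0.npz"); d={k:z[k] for k in z}; 
z=np.load("pics/side0.npz"); s={k:z[k] for k in z}
from scipy.ndimage import label
# orange/grey check: threshold
im=d["pixels"].astype(int)
reg=im[170:205,190:245]; bg=np.median(im[205:215,150:190].reshape(-1,3),0); print(bg, reg[17,20],reg[17,45])
m=(reg.sum(2)<bg.sum()-50).astype(np.uint8); l,n=label(m); 
big=1+np.argmax([ (l==i).sum() for i in range(1,n+1)]); pts=np.argwhere(l==big)
print(len(pts)); 
for r in (m): print(''.join('#' if v else '.' for v in r))
# circles (lug screws) at four corners
for nm,(r,c) in {"short":(190.75,248),"near":(196.75,313),"side":(147.5,254),"far":(153,317)}.items():
    print(nm,onz(d,r,c,0.036).round(4))
a=im.astype(np.uint8)[125:215,235:335]; cv2.imwrite("pics/shk.png",cv2.resize(a,None,fx=6,fy=6,interpolation=cv2.INTER_CUBIC))
a=im.astype(np.uint8)[172:202,195:260]; cv2.imwrite("pics/shm.png",cv2.resize(a,None,fx=12,fy=12,interpolation=cv2.INTER_CUBIC))
E
```

```text
[88. 94. 87.] [62 63 61] [71 74 71]
517
.......................................................
.......................................................
.......................................................
.......................................................
.......................................................
.......................................................
.......................................................
.......................................................
.......................................................
............###........................................
...........#########.####.####.......####..#...........
...........##################################..........
...........###################################.........
..........###################################..........
..........###################################..........
..........###################################..........
..........###################################..........
...........###################################.........
...........###################################......
[... 317 characters left out ...]
############..........
.............####......................................
.............##.......................................#
......................................................#
.......................................................
.......................................................
.......................................................
.......................................................
.......................................................
.......................................................
.......................................................
short [0.505  0.0236 0.036 ]
near [ 0.4825 -0.1733  0.036 ]
side [0.6416 0.0031 0.036 ]
far [ 0.6192 -0.1919  0.036 ]
```

View pics/shk.png

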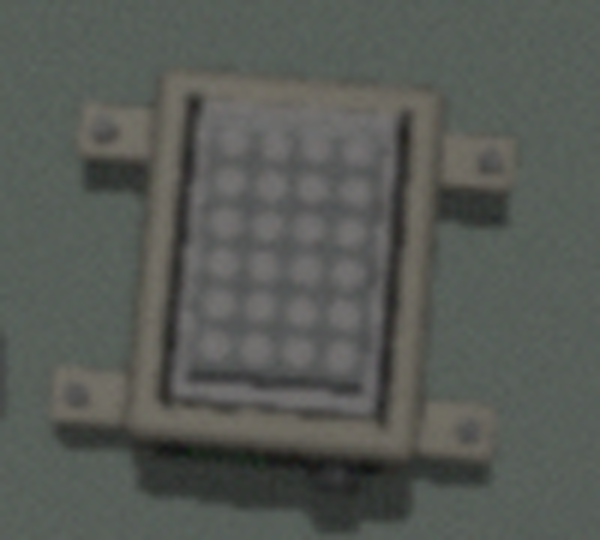

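View pics/shm.png

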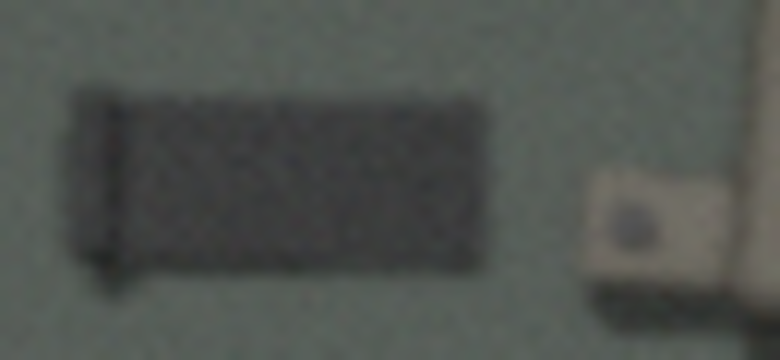

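```bash
python3 - <<'E'
from h import *
z=np.load("pics/top0.npz"); d={k:z[k] for k in z}
z=np.load("pics/side0.npz"); s={k:z[k] for k in z}
loc=np.array([[-70,100],[-70,-100],[70,100],[70,-100]])/1e3
W=np.array([onz(d,r,c,zz)[:2] for (r,c,zz) in [(190.8,247.8,.0305),(197,313,.036),(146.3,252.2,.036),(151.7,316.7,.040)]])
a=loc-loc.mean(0); b=W-W.mean(0); th=np.arctan2((a[:,0]*b[:,1]-a[:,1]*b[:,0]).sum(),(a*b).sum())
R=np.array([[np.cos(th),-np.sin(th)],[np.sin(th),np.cos(th)]]); c=W.mean(0); print("shaker",c,np.degrees(th)); print("resid mm",((W-c-a@R.T)*1e3).round(1).tolist())
sf=c+R@loc[0]; print("short foot",sf)
tip=np.mean([onz(d,180.1,235.5,.002),onz(d,194.3,235.3,.002)],0); hb=np.mean([onz(d,179.5,201.2,.026),onz(d,193.8,201.,.026)],0)
print("tip",tip,"heelback",hb,"len",np.linalg.norm((tip-hb)[:2]))
u=(tip-hb)[:2];u/=np.linalg.norm(u);print("dir",u,np.degrees(np.arctan2(u[1],u[0])))
print("foot rel tip: along",(sf-tip[:2])@u,"lat",np.cross(u,sf-tip[:2]))
# orange dist
for p in [(235,230),(218,221)]: print(onz(d,*p,.02))
# side projection of predictions
for p in ([*tip[:2],0],[*hb[:2],.026],[*sf,.0]): print("side px",proj(s,p).round(1))
E
```

```text
shaker [ 0.56384425 -0.08266722] -6.793554599996346
resid mm [[-0.4, -0.4], [-0.8, 0.4], [0.5, 0.3], [0.7, -0.3]]
short foot [0.50616496 0.02491112]
tip [0.52304213 0.06487345 0.002     ] heelback [0.52271457 0.16960566 0.026     ] len 0.10473272724931353
dir [ 0.0031276  -0.99999511] -89.82080129381535
foot rel tip: along 0.03990935033654228 lat -0.017002081851982924
[0.37253887 0.08081569 0.02      ]
[0.42470617 0.10828836 0.02      ]
side px [199.2 235.5]
side px [176.1 220.8]
side px [207.8 236.2]<stdin>:12: DeprecationWarning: Arrays of 2-dimensional vectors are deprecated. Use arrays of 3-dimensional vectors instead. (deprecated in NumPy 2.0)
```

>>> play_rows([
  [[0.012, -0.024, 0.039, 0.125, 0.02], [0.024, -0.049, 0.078, 0.25, 0.02], [0.036, -0.073, 0.116, 0.375, 0.02], [0.048, -0.098, 0.155, 0.5, 0.02], [0.06, -0.122, 0.194, 0.63, 0.02], [0.072, -0.146, 0.233, 0.755, 0.02], [0.084, -0.171, 0.272, 0.88, 0.02], [0.096, -0.195, 0.31, 1.0, 0.02], [0.108, -0.22, 0.349, 1.13, 0.02], [0.12, -0.244, 0.388, 1.256, 0.02]],
], grip_force=20)

```text
t: 2.2
ee_pos: [0.4758, 0.2638, 0.1331]
orientation: [[0.0, 0.999, 0.043], [0.0, 0.043, -0.999], [-1.0, 0.0, -0.0]]
wrist_force: [0.3, 0.9, 0.4]
finger_gap: 0.0198
```

```bash
python3 - <<'E'
from h import *
d=save("wrist","w1.png"); print(np.array(d["camera_matrix"]).tolist(), np.array(d["extrinsics"]).round(3).tolist())
s=robot.read_state(); print(s["t"],s["ee_pos"],s["orientation"].round(3).tolist(),s["wrist_force"],s["finger_gap"])
E
```

```text
[[297.3186396354542, 0.0, 256.08264871247286], [0.0, 297.3186396354542, 190.97194979497107], [0.0, 0.0, 1.0]] [[0.999, -0.041, -0.011, 0.474], [0.043, 0.965, 0.258, 0.329], [-0.001, -0.258, 0.966, 0.253], [0.0, 0.0, 0.0, 1.0]]
2.25 [0.48014412 0.25697152 0.13174205] [[0.002, 1.0, 0.028], [-0.004, 0.028, -1.0], [-1.0, 0.002, 0.004]] [  2.53844708 -13.12963727  -2.98625805] 0.020179738899242898
```

View pics/w1.png

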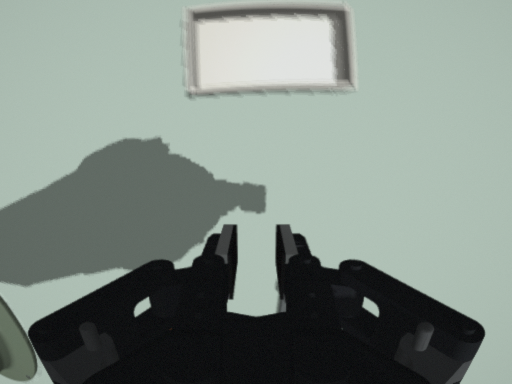

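>>> play_rows([
  [[0.005, 0.004, 0.004, 0.02, 0.02], [0.017, 0.012, 0.012, 0.05, 0.02], [0.033, 0.021, 0.022, 0.09, 0.02], [0.049, 0.03, 0.034, 0.13, 0.02], [0.064, 0.038, 0.045, 0.17, 0.02], [0.076, 0.045, 0.053, 0.2, 0.02], [0.084, 0.049, 0.057, 0.215, 0.02], [0.088, 0.051, 0.0595, 0.222, 0.02], [0.088, 0.051, 0.0595, 0.222, 0.02], [0.088, 0.051, 0.0595, 0.222, 0.02]],
])

```text
t: 3.25
ee_pos: [0.5285, 0.2087, 0.0457]
orientation: [[0.0, 0.985, -0.172], [0.0, -0.172, -0.985], [-1.0, 0.0, -0.0]]
wrist_force: [0.4, -0.5, 0.1]
finger_gap: 0.0198
```

```bash
python3 - <<'E'
from h import *
save("wrist","w2.png"); d=save("top","t2.png",(150,240,180,320),5); save("side","s2.png",(130,280,150,350),4)
s=robot.read_state(); print(s["t"],s["ee_pos"],s["orientation"].round(3).tolist(),s["wrist_force"],s["finger_gap"])
for n in ("top","side"):
    print(n,[(t,[(round(r["p"],2),round(r["at"][0]*384,1),round(r["at"][1]*512,1)) for r in robot.place_of(n,t)[:2]]) for t in ("shim_tip","shim_heel")])
E
```

```text
3.4 [0.52851553 0.20876411 0.04580718] [[0.001, 0.985, -0.172], [0.001, -0.172, -0.985], [-1.0, 0.0, -0.001]] [ 0.59508785 -0.21133799 -0.0494253 ] 0.020138196029245242
top [('shim_tip', [(0.96, 185.3, 236.8), (0.8, 251.3, 238.7)]), ('shim_heel', [(0.81, 217.0, 219.2)])]
side [('shim_tip', [(0.95, 218.8, 173.1), (0.59, 200.2, 236.3)]), ('shim_heel', [(0.7, 180.3, 223.2), (0.55, 199.4, 199.2)])]
```

View pics/t2.png

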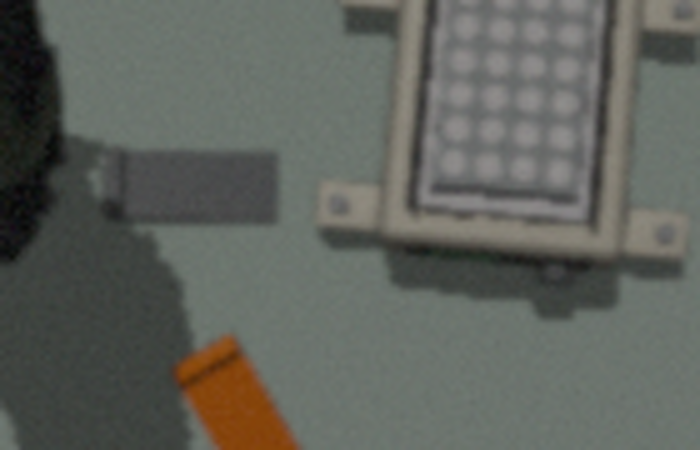

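View pics/s2.png

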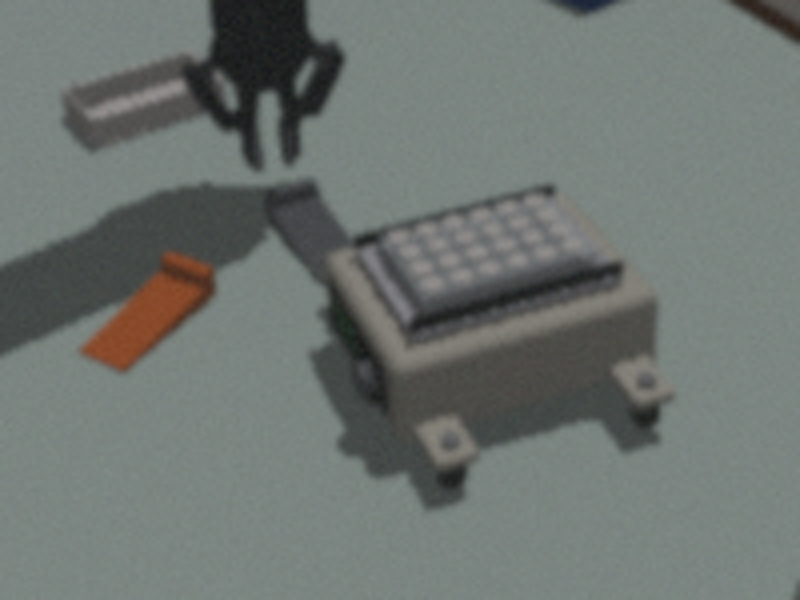

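View pics/w2.png

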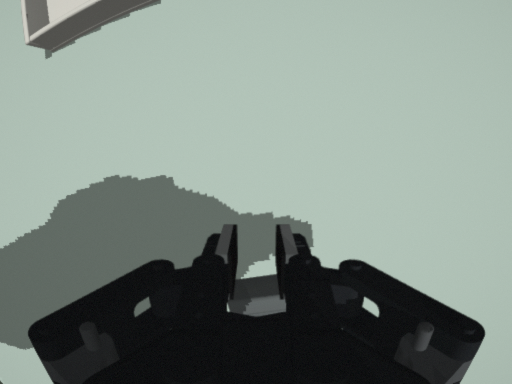

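>>> play_rows([
  [[0.008, 0, 0.002, 0, 0.02], [0.015, 0, 0.007, 0, 0.02], [0.017, 0, 0.013, 0, 0.02], [0.017, 0, 0.019, 0, 0.02], [0.017, 0, 0.024, 0, 0.02], [0.017, 0, 0.029, 0, 0.02], [0.017, 0, 0.034, 0, 0.02], [0.017, 0, 0.038, 0, 0.02], [0.017, 0, 0.042, 0, 0.02], [0.017, 0, 0.044, 0, 0.02]],
])

```text
t: 4.6
ee_pos: [0.5209, 0.1645, 0.0284]
orientation: [[0.0, 0.985, -0.173], [-0.0, -0.173, -0.985], [-1.0, 0.0, 0.0]]
wrist_force: [1.1, 0.1, 0.1]
finger_gap: 0.02
```

```bash
python3 - <<'E'
from h import *
save("wrist","w3.png"); d=save("top","t3.png",(160,220,190,290),8)
s=robot.read_state(); print(s["t"],s["ee_pos"],s["orientation"].round(3).tolist(),s["wrist_force"],s["finger_gap"])
for n in ("top","side"):
    print(n,[(t,[(round(r["p"],2),round(r["at"][0]*384,1),round(r["at"][1]*512,1)) for r in robot.place_of(n,t)[:2]]) for t in ("shim_tip","shim_heel")])
E
```

```text
4.7 [0.52087505 0.16461223 0.02833433] [[-0.0, 0.985, -0.173], [-0.0, -0.173, -0.985], [-1.0, -0.0, 0.0]] [-0.86392976  0.47942353 -0.25299553] 0.02002967658914141
top [('shim_tip', [(0.88, 187.8, 242.0), (0.58, 252.1, 241.8)]), ('shim_heel', [(0.88, 220.4, 220.9), (0.61, 187.5, 208.9)])]
side [('shim_tip', [(0.95, 218.8, 173.1), (0.59, 200.2, 236.3)]), ('shim_heel', [(0.7, 180.3, 223.2), (0.55, 199.4, 199.2)])]
```

View pics/t3.png

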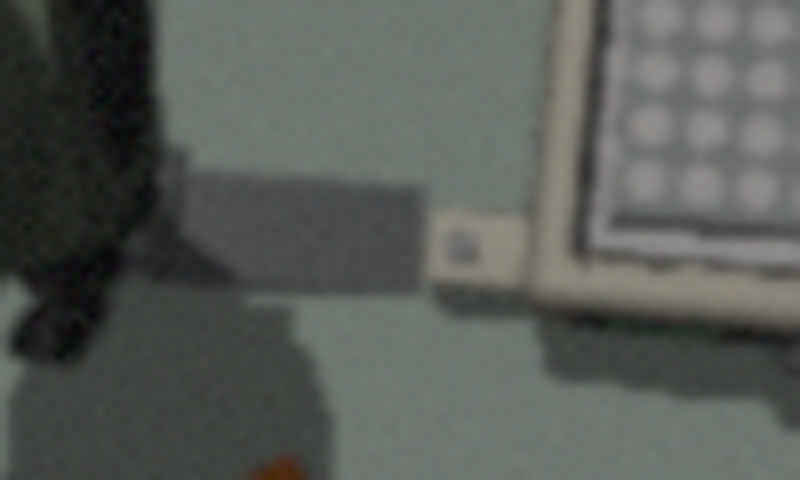

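View pics/w3.png

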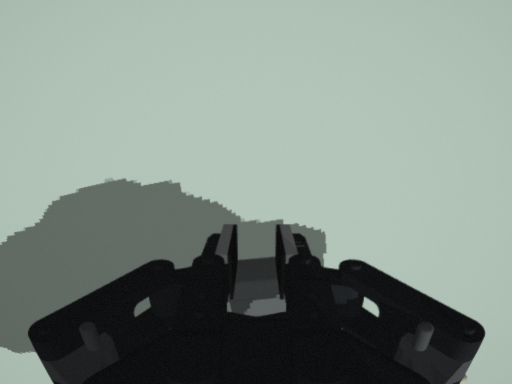

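```bash
python3 - <<'E'
from h import *
z=np.load("pics/top0.npz"); d={k:z[k] for k in z}
f=lambda x,y,zz: onz(d,160+y/8-.44,190+x/8-.44,zz)[:2]
A=f(425,185,.002);B=f(421,292,.002);C=f(190,172,.014)
tip=(A+B)/2; print(A,B,C,"tip",tip,"width",np.linalg.norm(A-B),"edge heading",np.degrees(np.arctan2(*(A-C)[::-1])), "normal of tip", np.degrees(np.arctan2(*(A-B)[::-1]))-90)
foot=np.array([.5055,.0245]); 
for a in (-93,-94,-95,-96,-97):
    u=np.array([np.cos(np.radians(a)),np.sin(np.radians(a))]); r=foot-tip; hb=tip-.108*u
    print(a,"along",(r@u).round(4),"lat(+ = foot left of travel)",(u[0]*r[1]-u[1]*r[0]).round(4),"heelback",hb.round(4))
E
```

```text
[0.53700269 0.04165769] [0.49418282 0.04366626] [0.54188468 0.13337418] tip [0.51559275 0.04266198] width 0.04286695195572147 edge heading -93.0469297526528 normal of tip -92.6856253633332
-93 along 0.0187 lat(+ = foot left of travel) -0.0091 heelback [0.5212 0.1505]
-94 along 0.0188 lat(+ = foot left of travel) -0.0088 heelback [0.5231 0.1504]
-95 along 0.019 lat(+ = foot left of travel) -0.0085 heelback [0.525  0.1503]
-96 along 0.0191 lat(+ = foot left of travel) -0.0081 heelback [0.5269 0.1501]
-97 along 0.0193 lat(+ = foot left of travel) -0.0078 heelback [0.5288 0.1499]
```

>>> play_rows([
  [[0, 0.0, 0.002, 0, 0.02], [0, 0.001, 0.005, 0, 0.02], [0, 0.001, 0.008, 0, 0.02], [0, 0.001, 0.011, 0, 0.02], [0, 0.002, 0.014, 0, 0.02], [0, 0.002, 0.017, 0, 0.02], [0, 0.002, 0.019, 0, 0.02], [0, 0.002, 0.02, 0, 0.02], [0, 0.002, 0.02, 0, 0.02], [0, 0.002, 0.02, 0, 0.02]],
])

```text
t: 5.9
ee_pos: [0.5194, 0.1449, 0.0283]
orientation: [[-0.0, 0.985, -0.173], [0.0, -0.173, -0.985], [-1.0, -0.0, -0.0]]
wrist_force: [-0.4, 0.4, 0.5]
finger_gap: 0.0201
```

```bash
python3 - <<'E'
from h import *
d=save("top","t4.png",(160,220,190,290),8);save("side","s4.png",(150,250,200,320),6)
s=robot.read_state(); print(s["t"],s["ee_pos"],s["orientation"].round(3).tolist(),s["wrist_force"],s["finger_gap"])
for n in ("top","side"):
    print(n,[(t,[(round(r["p"],2),round(r["at"][0]*384,1),round(r["at"][1]*512,1)) for r in robot.place_of(n,t)[:2]]) for t in ("shim_tip","shim_heel")])
E
```

```text
6.0 [0.51942732 0.14492119 0.02828741] [[0.0, 0.985, -0.173], [-0.0, -0.173, -0.985], [-1.0, 0.0, 0.0]] [0.07852474 0.57182203 0.54463352] 0.020133712368499004
top [('shim_tip', [(0.94, 193.1, 247.2), (0.8, 253.0, 238.2)]), ('shim_heel', [(0.7, 219.8, 219.4), (0.69, 186.3, 212.0)])]
side [('shim_tip', [(0.93, 219.3, 174.5), (0.48, 208.9, 233.9)]), ('shim_heel', [(0.71, 184.7, 226.1), (0.64, 196.1, 200.6)])]
```

View pics/t4.png

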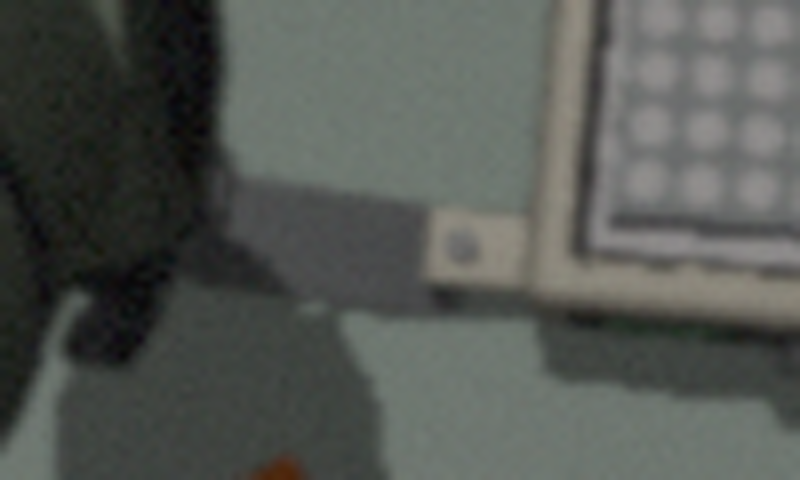

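View pics/s4.png

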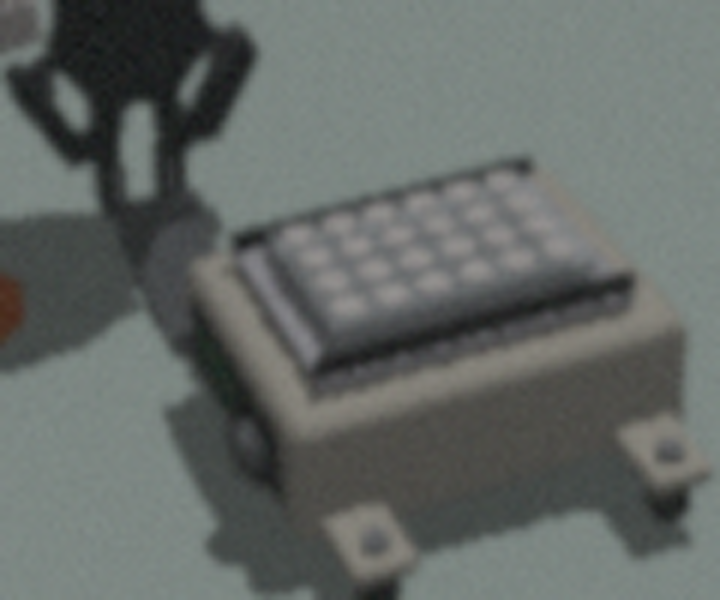

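```bash
python3 - <<'E'
from h import *
z=np.load("pics/top0.npz"); d={k:z[k] for k in z}
f=lambda x,y,zz: onz(d,160+y/8-.44,190+x/8-.44,zz)[:2]
A=f(240,180,.013);B=f(420,204,.0045);C=f(340,304,.008);D=f(430,313,.004);
print("heads",[np.degrees(np.arctan2(*(q-p)[::-1])).round(1) for p,q in((A,B),(C,D))])
# heel from TCP contact
foot=np.array([.5055,.0245])
for a in (-96,-97.5,-99,-100):
    u=np.array([np.cos(np.radians(a)),np.sin(np.radians(a))]); n=np.array([-u[1],u[0]]) 
    ed=np.mean([(A-foot)@n,(B-foot)@n]); eb=np.mean([(C-foot)@n,(D-foot)@n])
    tcp=np.array([.5194,.1449]); print(a,"+x edge off",ed.round(4),"-x edge off",eb.round(4),"tcp rel axis",((tcp-foot)@n).round(4),"tcp along",((tcp-foot)@u).round(4))
E
```

```text
heads [np.float64(-97.7), np.float64(-96.0)]
-96 +x edge off 0.0224 -x edge off -0.0215 tcp rel axis 0.0012 tcp along -0.1212
-97.5 +x edge off 0.0209 -x edge off -0.0223 tcp rel axis -0.0019 tcp along -0.1212
-99 +x edge off 0.0194 -x edge off -0.0231 tcp rel axis -0.0051 tcp along -0.1211
-100 +x edge off 0.0184 -x edge off -0.0237 tcp rel axis -0.0072 tcp along -0.121
```

>>> play_rows([
  [[0, 0.0, 0.001, -0.02, 0.02], [0, 0.0, 0.003, -0.035, 0.02], [0, 0.0, 0.006, -0.05, 0.02], [0, 0.0005, 0.01, -0.05, 0.02], [0, 0.001, 0.014, -0.05, 0.02], [0, 0.001, 0.018, -0.05, 0.02], [0, 0.001, 0.022, -0.05, 0.02], [0, 0.0013, 0.025, -0.05, 0.02], [0, 0.0013, 0.025, -0.05, 0.02], [0, 0.0013, 0.025, -0.05, 0.02]],
])

```text
t: 7.2
ee_pos: [0.5163, 0.1198, 0.0283]
orientation: [[-0.0, 0.992, -0.124], [-0.0, -0.124, -0.992], [-1.0, -0.0, 0.0]]
wrist_force: [0.8, 0.6, 0.2]
finger_gap: 0.0202
```

```bash
cat >> h.py <<'E'
def look(tag):
    d=save("top","t%s.png"%tag,(120,220,190,330),5);save("side","s%s.png"%tag,(140,260,190,340),5)
    s=robot.read_state(); foot=np.array([.5055,.0245]);u=np.array([-.1219,-.9925])
    e=s["ee_pos"][:2]-foot
    F=[];
    for i in range(3): robot.get_image("top"); F.append(robot.read_state()["wrist_force"])
    print(s["t"],s["ee_pos"],"zaxis",s["orientation"][:,2].round(3),"F",np.mean(F,0).round(2),"std",np.std(F,0).round(2),"tip past foot est",(1e3*(e@u+.0115+.108)).round(1))
E
python3 -c "
from h import *
look('5')"
```

```text
7.3 [0.51632628 0.11990714 0.02826111] zaxis [-0.124 -0.992  0.   ] F [ 0.24 -0.5  -0.19] std [0.13 0.26 0.5 ] tip past foot est 23.5
```

View pics/t5.png

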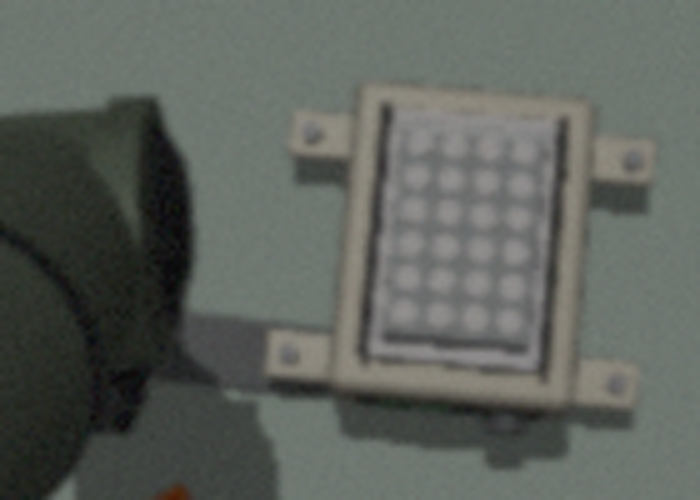

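View pics/s5.png

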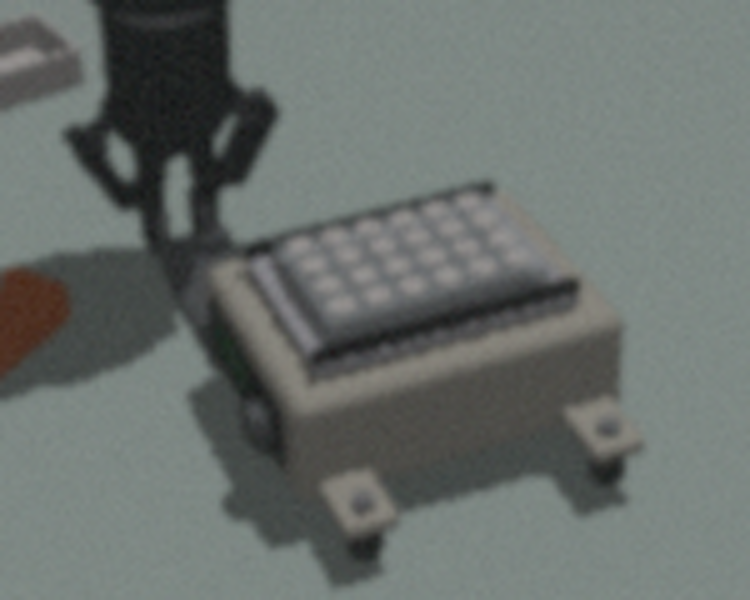

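>>> play_rows([
  [[0, 0, 0.001, 0, 0.02], [0, 0, 0.003, 0, 0.02], [0, 0, 0.005, 0, 0.02], [0, 0, 0.0075, 0, 0.02], [0, 0, 0.01, 0, 0.02], [0, 0, 0.0125, 0, 0.02], [0, 0, 0.015, 0, 0.02], [0, 0, 0.017, 0, 0.02], [0, 0, 0.019, 0, 0.02], [0, 0, 0.02, 0, 0.02]],
])

```text
t: 8.45
ee_pos: [0.5138, 0.0998, 0.0283]
orientation: [[-0.0, 0.992, -0.124], [-0.0, -0.124, -0.992], [-1.0, -0.0, 0.0]]
wrist_force: [1.4, 3.1, -1.3]
finger_gap: 0.0199
```

```bash
python3 -c "
from h import *
look('6')"
```

```text
8.55 [0.51384203 0.09973441 0.02829533] zaxis [-0.124 -0.992  0.   ] F [ 0.05  0.28 -0.04] std [0.3  0.07 0.8 ] tip past foot est 43.8
```

View pics/t6.png

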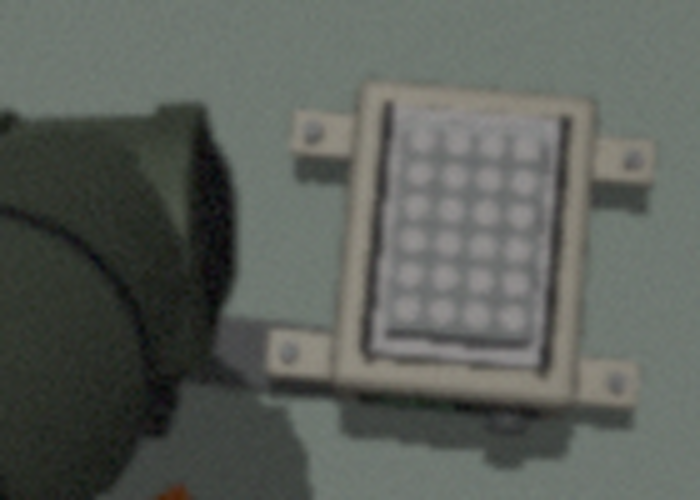

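View pics/s6.png

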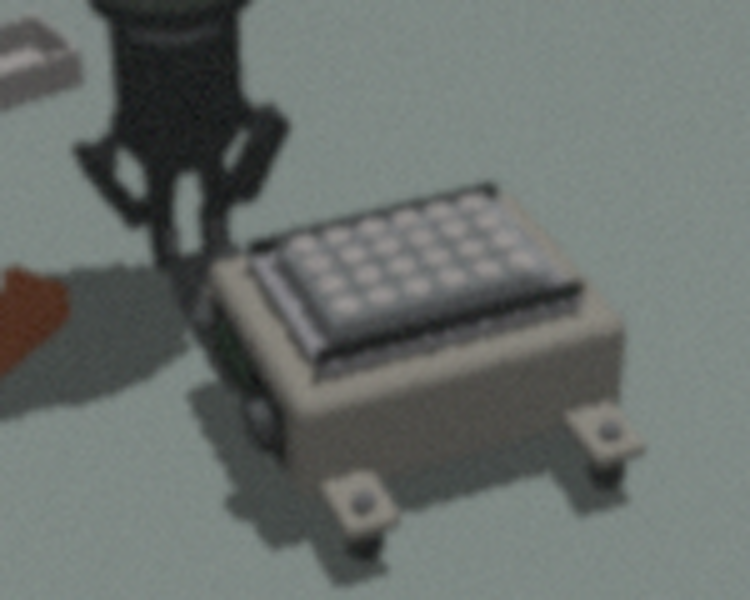

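>>> play_rows([
  [[0, 0, 0.0005, 0, 0.02], [0, 0, 0.001, 0, 0.02], [0, 0, 0.002, 0, 0.02], [0, 0, 0.003, 0, 0.02], [0, 0, 0.004, 0, 0.02], [0, 0, 0.005, 0, 0.02], [0, 0, 0.006, 0, 0.02], [0, 0, 0.007, 0, 0.02], [0, 0, 0.008, 0, 0.02], [0, 0, 0.009, 0, 0.02]],
])

```text
t: 9.7
ee_pos: [0.5128, 0.0913, 0.0283]
orientation: [[0.0, 0.992, -0.124], [0.0, -0.124, -0.992], [-1.0, 0.0, -0.0]]
wrist_force: [0.8, 5.6, -0.9]
finger_gap: 0.0199
```

```bash
python3 -c "
from h import *
look('7')"
```

```text
9.8 [0.5127913  0.09108818 0.02829078] zaxis [-0.124 -0.992  0.   ] F [ 0.36  3.2  -0.72] std [0.05 0.38 0.35] tip past foot est 52.5
```

View pics/s7.png

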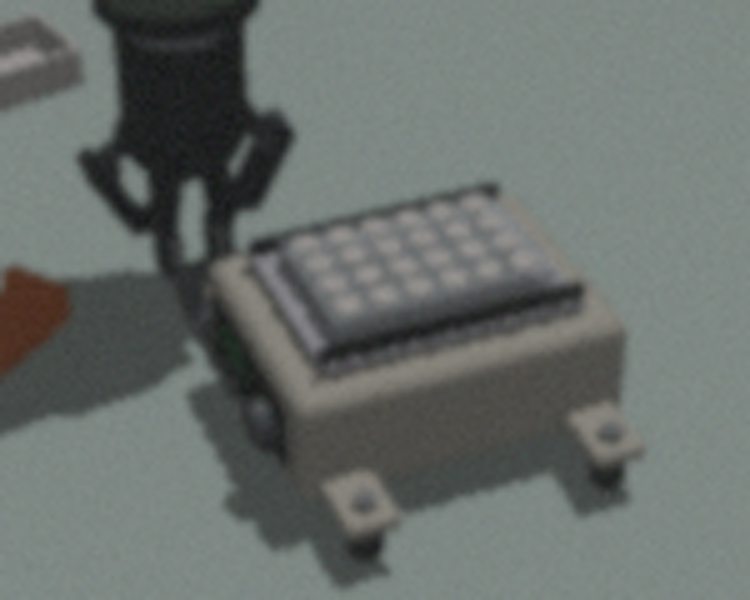

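View pics/t7.png

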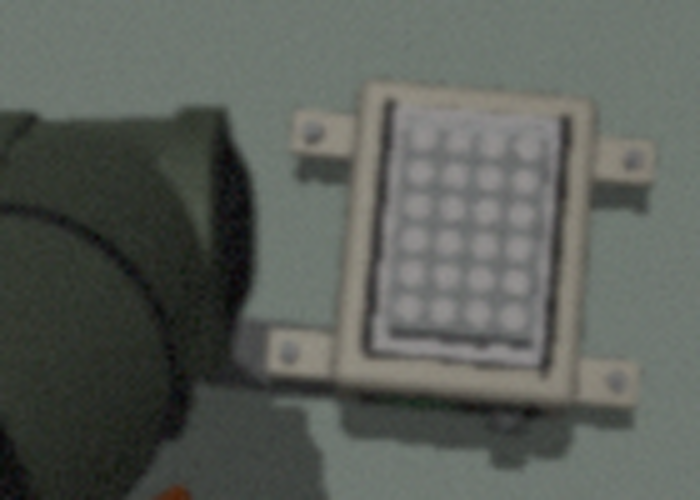

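>>> play_rows([
  [[0, 0, 0.0003, 0, 0.02], [0, 0, 0.0006, 0, 0.02], [0, 0, 0.001, 0, 0.02], [0, 0, 0.0013, 0, 0.02], [0, 0, 0.0016, 0, 0.02], [0, 0, 0.002, 0, 0.02], [0, 0, 0.0023, 0, 0.02], [0, 0, 0.0026, 0, 0.02], [0, 0, 0.003, 0, 0.02], [0, 0, 0.0033, 0, 0.02]],
])

```text
t: 10.95
ee_pos: [0.5124, 0.0886, 0.0283]
orientation: [[0.0, 0.992, -0.123], [0.001, -0.123, -0.992], [-1.0, 0.0, -0.001]]
wrist_force: [1.4, 7.5, -1.9]
finger_gap: 0.02
```

```bash
cat > lvl.py <<'E'
import sys
from h import *
# patch shifts of the lugs vs start picture (subpixel)
import cv2
def shifts(tag0,new,cam):
    z=np.load("pics/%s0.npz"%cam); a=cv2.cvtColor(z["pixels"],cv2.COLOR_BGR2GRAY).astype(np.float32); b=cv2.cvtColor(new,cv2.COLOR_BGR2GRAY).astype(np.float32)
    P={"top":{"short":(190,249),"near":(197,312),"side":(147,254),"far":(152,316),"plate":(168,283)},"side":{"near":(238,263),"far":(226,312),"plate":(195,270),"box":(335,267),"bottle":(255,373)}}[cam]
    out={}
    for k,(r,c) in P.items():
        w=10
        A=b[r-w-4:r+w+5,c-w-4:c+w+5]; t=a[r-w:r+w+1,c-w:c+w+1]
        R=cv2.matchTemplate(cv2.GaussianBlur(A,(0,0),.8),cv2.GaussianBlur(t,(0,0),.8),cv2.TM_CCOEFF_NORMED)
        _,mx,_,(x,y)=cv2.minMaxLoc(R)
        sx=sy=0
        if 0<x<R.shape[1]-1 and 0<y<R.shape[0]-1:
            sx=(R[y,x-1]-R[y,x+1])/(2*(R[y,x-1]-2*R[y,x]+R[y,x+1])); sy=(R[y-1,x]-R[y+1,x])/(2*(R[y-1,x]-2*R[y,x]+R[y+1,x]))
        out[k]=(round(float(y-4+sy),2),round(float(x-4+sx),2),round(mx,2))
    return out
if __name__=="__main__":
    look(sys.argv[1])
    for c in ("top","side"): print(c,shifts(None,robot.get_image(c)["pixels"],c))
E
python3 lvl.py 8
```

```text
11.05 [0.51243428 0.08855311 0.02831504] zaxis [-0.123 -0.992 -0.001] F [ 0.2   6.99 -2.02] std [0.3 0.1 0.8] tip past foot est 55.1
top {'short': (-0.15, 1.49, 0.76), 'near': (-0.27, 0.56, 0.97), 'side': (-0.36, 0.3, 0.97), 'far': (-0.28, 0.43, 0.96), 'plate': (-0.98, 0.95, 0.95)}
side {'near': (0.1, 0.41, 0.99), 'far': (1.21, 0.36, 0.99), 'plate': (0.2, 1.57, 0.99), 'box': (0.1, -0.14, 0.99), 'bottle': (0.22, 0.19, 0.99)}
```

View pics/s8.png

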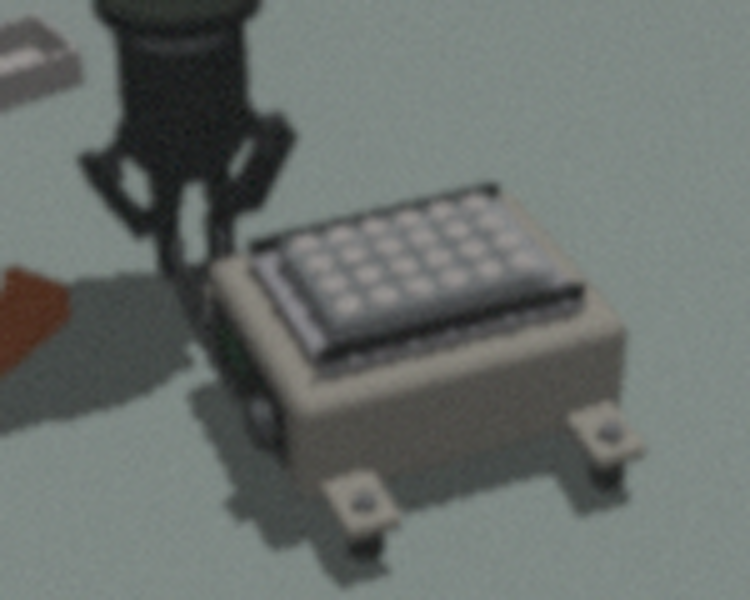

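>>> play_rows([
  [[0, 0, 0.0002, 0, 0.02], [0, 0, 0.0004, 0, 0.02], [0, 0, 0.0006, 0, 0.02], [0, 0, 0.0008, 0, 0.02], [0, 0, 0.001, 0, 0.02], [0, 0, 0.0012, 0, 0.02], [0, 0, 0.0012, 0, 0.02], [0, 0, 0.0012, 0, 0.02], [0, 0, 0.0012, 0, 0.02], [0, 0, 0.0012, 0, 0.02]],
])

```text
t: 12.3
ee_pos: [0.5123, 0.0875, 0.0283]
orientation: [[0.0, 0.992, -0.123], [0.001, -0.123, -0.992], [-1.0, 0.0, -0.001]]
wrist_force: [1.3, 7.7, -1.4]
finger_gap: 0.0201
```

```bash
python3 lvl.py 9
```

```text
12.4 [0.51228524 0.08753608 0.02831921] zaxis [-0.123 -0.992 -0.001] F [ 0.45  8.01 -1.85] std [0.25 0.26 0.62] tip past foot est 56.1
top {'short': (-0.08, 1.6, 0.76), 'near': (-0.31, 0.58, 0.97), 'side': (-0.34, 0.34, 0.97), 'far': (-0.3, 0.45, 0.96), 'plate': (-1.0, 0.98, 0.95)}
side {'near': (0.12, 0.44, 0.99), 'far': (1.22, 0.41, 0.99), 'plate': (0.23, 1.59, 0.99), 'box': (0.25, -0.27, 0.99), 'bottle': (0.2, 0.15, 0.99)}
```

Held force is 8 N and the estimated tip position is 56 mm past the foot. The far foot has come down and the shaker is hardly shifted, so I'll back off straight along the push line and look.

>>> play_rows([
  [[0, 0, -0.001, 0, 0.02], [0, 0, -0.004, 0, 0.02], [0, 0, -0.01, 0, 0.02], [0, 0, -0.02, 0, 0.02], [0, 0, -0.035, 0, 0.02], [-0.01, 0, -0.05, 0, 0.02], [-0.035, 0, -0.065, 0, 0.02], [-0.065, 0, -0.08, 0, 0.02], [-0.1, 0, -0.09, 0, 0.02], [-0.13, 0, -0.1, 0, 0.02]],
])

```text
t: 13.65
ee_pos: [0.5244, 0.1879, 0.16]
orientation: [[0.0, 0.992, -0.122], [0.0, -0.122, -0.992], [-1.0, 0.0, -0.0]]
wrist_force: [0.4, -0.9, 0.4]
finger_gap: 0.02
```

>>> play_rows([
  [[-0.01, 0, -0.02, 0, 0.02], [-0.02, 0, -0.045, 0, 0.02], [-0.03, 0, -0.075, 0, 0.02], [-0.04, 0, -0.105, 0, 0.02], [-0.05, 0, -0.135, 0, 0.02], [-0.06, 0, -0.16, 0, 0.02], [-0.06, 0, -0.175, 0, 0.02], [-0.06, 0, -0.18, 0, 0.02], [-0.06, 0, -0.18, 0, 0.02], [-0.06, 0, -0.18, 0, 0.02]],
])

```text
t: 14.65
ee_pos: [0.5469, 0.3633, 0.2178]
orientation: [[-0.001, 0.992, -0.125], [-0.001, -0.125, -0.992], [-1.0, -0.0, 0.001]]
wrist_force: [0.8, -0.2, -0.2]
finger_gap: 0.0202
```

```bash
python3 lvl.py 10; python3 - <<'E'
import cv2
from h import *
d=save("top","t10b.png",(165,215,190,270),10); save("side","s10b.png",(170,260,200,330),6)
E
```

```text
14.75 [0.54704417 0.36334515 0.21814589] zaxis [-0.125 -0.992  0.001] F [ 0.36 -0.14 -1.02] std [0.61 0.33 0.4 ] tip past foot est -221.9
top {'short': (-0.2, 0.92, 0.83), 'near': (-0.28, 0.52, 0.97), 'side': (-0.33, 0.31, 0.97), 'far': (-0.31, 0.42, 0.96), 'plate': (-0.98, 0.99, 0.95)}
side {'near': (0.11, 0.42, 0.99), 'far': (1.22, 0.42, 0.99), 'plate': (0.23, 1.57, 0.99), 'box': (0.18, -0.11, 0.98), 'bottle': (0.2, 0.08, 0.99)}
```

View pics/t10b.png

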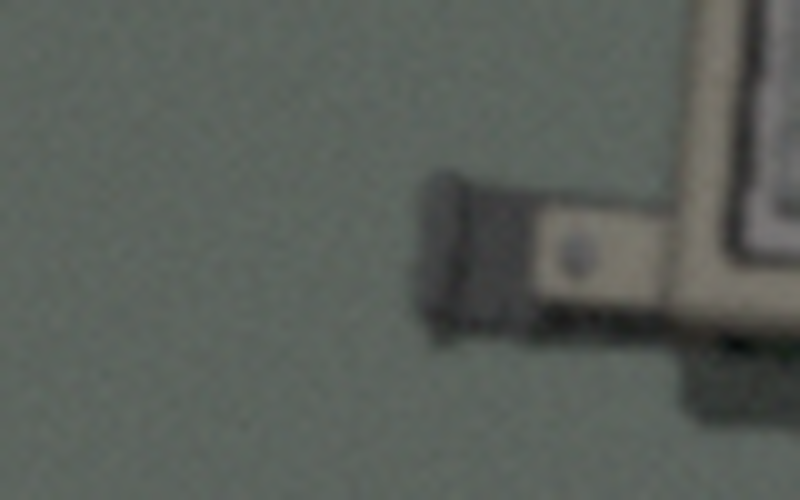

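View pics/s10b.png

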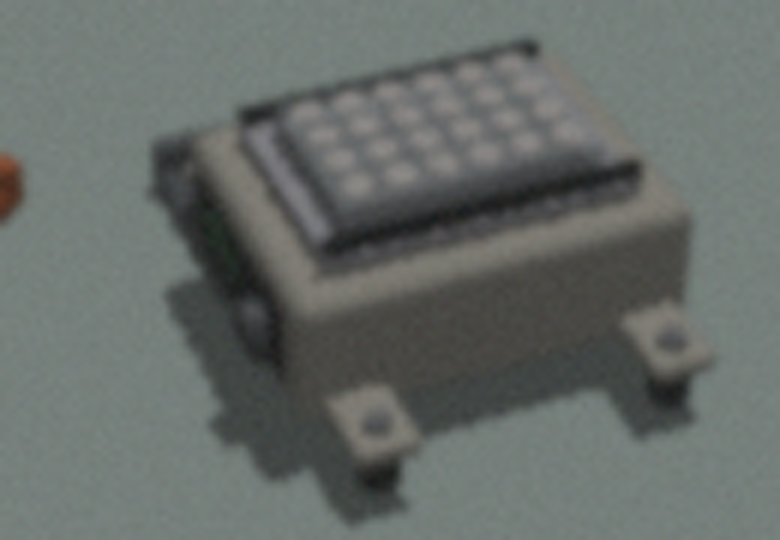

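View pics/t10.png

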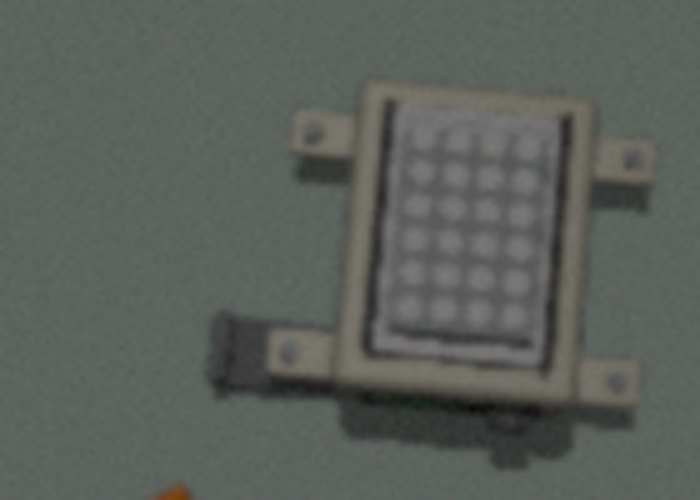

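```bash
python3 - <<'E'
from h import *
z=np.load("pics/top0.npz"); d={k:z[k] for k in z}
f=lambda x,y,zz: onz(d,165+y/10-.45,190+x/10-.45,zz)[:2]
h=f(420,250,.026); s=f(577,250,.036); u=np.array([-.1219,-.9925]); n=np.array([-u[1],u[0]])
print(h,s,"heelback->foot along",(s-h)@u,"tip past",.108-(s-h)@u)
T,B=f(440,172,.026),f(425,330,.026); print("heel mid lat",((T+B)/2-s)@n, "back heading",np.degrees(np.arctan2(*(T-B)[::-1]))-90)
E
```

```text
[0.51151346 0.07492457] [0.50877244 0.02588225] heelback->foot along 0.04900862854579629 tip past 0.05899137145420371
heel mid lat -0.003078417298581872 back heading -95.65661118723429
```

```bash
python3 -c "
from plant import robot
print(robot.job_done()); print(robot.read_state()['t'])"
```

```text
the job is handed in; nothing more can be done
None
the job is handed in; nothing more can be done
```

I pushed the grey shim thin end first under the short foot, backed the fingers off, and handed the job in at about 15 s of the 43 s allowed. I never gripped or lifted it. On the way the fingers turned it about 7° to line up with the foot.

**Shim position:** The tip is about 56 mm past the foot centre by the arm position. The top picture gives about 59 mm. Both lie within 52 to 62 mm. The shim's heel is about 3 mm to one side of the foot's line.

**Force:** It read about 3 N on the way in, then 5.6, 7.5 and 8 N, which fits the shaker coming level.

**Shaker:**
- **Levelling:** The far foot came down 1.2 px in the side view, about the 4 mm expected. The near foot's height did not change, and nothing moved when the fingers withdrew. I could not measure the side foot's height directly.
- **Sliding:** Beyond the shift from levelling itself, I estimate the shaker slid under 1 mm.

**Other things:** The bottle and tip box moved no more than 0.3 px in the side view. I did not measure the trough again, but the arm stayed well above it. The last wrist-force readings showed the robot touching nothing.

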